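# Find the shaft's flat and hold the thumb-screw collar on it

## Robot

A 6-joint arm with a two-finger parallel gripper is mounted at the origin on the work surface. World frame = base frame: x ahead of the robot, y to its left, z up, the work surface at z = 0. Lengths are in mm, angles in rad, forces in N, time in s.
With the tool pointing down it reaches from about 275 to 750 mm from the base axis. Payload 10.2 kg.
Tool frame: the origin (TCP) lies midway between the tips of the shut fingers; the grasp point (between the pads) lies 19 mm behind it; z points along the fingers, y is the line along which they close (so a half turn about z gives the same grasp; the last joint's range is limited). The gripper opens to 85 mm and grips with 20 to 120 N. Pads are 22 mm wide; open, the fingers measure 114 mm over their backs; the gripper's body (76 mm by 85 mm) begins 54 mm behind the grasp point. The pads swing forward as they close: fully open they stand 13 mm farther back than shut.
Start: joints at [-1.397, 0.313, 1.498, -0, 1.331, -0.223], TCP at [202.884, -484.22, 231.294] pointing down, gripper open.
Joint ranges: [-2.94, 2.94], [-0.97, 2.17], [0.19, 2.56], [-1.23, 4.37], [0.02, 3.11], [-2.88, 2.88]. Speed limits (rad/s): [2.39, 2.39, 3.01, 3.14, 3.14, 3.14].

## Interface

Orientations are given as [roll, pitch, yaw] about the fixed x, y, z axes, in that order (R = Rz(yaw) Ry(pitch) Rx(roll)).
In Python, from bench import arm, cams gives the robot as it stands.
- The arm moves only by the tool servo_tool, never from a script. Its argument "rows" is a list of rows, each a list of 7 numbers: the finger opening in mm, from 0 to 85.4, then the shift along the world's x, y, z in units of 20 cm (1.0 is 20 cm), then the turn, a rotation vector about the world's x, y, z in units of 2 rad (1.0 is 2 rad). In form: [[claw, tx, ty, tz, rx, ry, rz], ...]. A call has 1 to 12 rows; each row is the pose to reach, as a shift and turn from the pose commanded when the call began; what a row does not reach only later rows make up. A row lasts 1/8 s, in which the tool goes at most 62.5 mm and 10.7 degrees, less where a joint would pass 70% of its speed; a pose out of reach is approached as far as the arm can. A call with a number of a shift or a turn outside -1 to 1 is refused whole. A call with a gripper value outside its range is refused whole. The fingers move at their own pace and stop on an object; "grip_force" is the grip in N (left out, the last holds). Time passes only in rows, so rows that repeat a pose let the fingers close. It gives the time, the measured TCP pose, the force, the opening and the grip force at its end, in the units of the state.
- arm.get_state(): the state, without advancing time (a new reading comes with each control period).
- cams.capture(name): name is "scene" or "side" or "wrist"; returns a dict with "frame" (480x640x3 uint8, red, green, blue), "depth" (480x640 float32, mm along the optical axis (not along the pixel's ray), 0 where there is no reading), "mtx" (3x3 intrinsics, pixels), "extrinsics" (4x4, takes a point from camera to world coordinates). Camera axes: x right, y down, z forward; pixel columns grow to the right and rows downward; lengths in mm; the calibration is good to about 2 mm. A picture is of the moment at which its call begins.
- arm.job_done(): hands the job in; it is judged then, once.
The state is a dict: "t": time; "joint_pos": joint angles; "qd": joint speeds; "joint_efforts": joint torques, N m; "ee_pos": TCP position; "tcp_rot": TCP orientation; "force": force on the tool from outside, world axes, zero at the start; "torque": the same for the moment, N m; "width": opening from 0.0 (shut) to 1.0 (fully open); "grip_force": force on a finger pad.
Only numpy, scipy, OpenCV 4.12 (cv2) and the standard library are available. Lean on these libraries where they do the work, as an engineer would, in place of code of your own. Each camera call takes 0.05 s, during which the arm holds its last target. There are 200 camera calls.

## Task

First pinch the bare shaft across its flat, so that one finger feels the flat, and turn it by that pinch until the flat faces the way the raised pointer on the bearing block points. Then take the collar with the thumb screw, lower it level over the shaft with the screw on the flat's side, and finish while still holding it in the gripper, clear of the block, the screw about halfway down the flat and its tip pressed firmly (about 5 N) on the flat, which still faces the pointer's way, as if a helper were about to tighten it. Do not let go at the end, and leave the other things on the bench where they are.

Things in the scene. Friction and masses are not known exactly. Their poses are not given: they have to be found in the camera images.
- block: dark steel bearing block, fixed to the bench: foot 130 x 100 x 14 mm high, upper body 100 x 76 mm up to 46 mm. Origin: centre of its underside, on the shaft's axis. x axis: the way the pointer points (level, away from the shaft); z up. On its top a bright metal ridge 24 x 8 mm, 6 mm high, lying on the +x side of the shaft from 25 to 49 mm off the axis: the pointer
- pointer (a point): outer end of the pointer ridge, on its top: 49 mm from the shaft's axis along the block's +x, 52 mm above the bench
- shaft (a joint): turn of the upright steel shaft in the block, rad: 0 when its flat faces the pointer's way, growing counter-clockwise seen from above, from -2.8 to 2.8; at the start it stands at 0.5 to 1.5. It turns stiffly (0.06 Nm of friction) and stays where it is left
- shaft_top (a point): centre of the shaft's top end, 126 mm above the bench. The shaft is 24 mm in diameter and stands 80 mm above the block's top; from the top down its uppermost 48 mm have one flat (D section); the top edge has a 2.5 mm chamfer. Across the flat it measures 20 mm, elsewhere 24 mm
- flat: the flat on the shaft: an upright flat face 17 mm wide and 44 mm high, 8 mm from the shaft's axis. Origin: on the face, 24 mm below the shaft's top and 102 mm above the bench, halfway down the flat. x axis: straight out of the face (level); z up
- collar: loose steel shaft collar with a thumb screw, lying on the bench: 45 mm outer diameter, 22 mm high, about 0.2 kg, round hole 28 mm in diameter right through, two parallel flats 46 mm apart on its +y and -y sides (26 mm wide) to grip it by. Origin: centre of its underside; x axis: from the collar's axis out towards the screw's head; z up
- screw: the collar's thumb screw, fixed in the collar, 8 mm in diameter, lying along the collar's x axis halfway up it (11 mm above its underside). Origin: centre of its flat inner tip, 10 mm from the collar's axis, so it stands 4 mm into the hole. Its knurled head, 17 mm in diameter, reaches 36 mm from the collar's axis
- spacer: bystander: loose plain steel ring, 46 mm outer diameter, 28 mm hole, 22 mm high, with no screw and no flats. Origin: centre of its underside. It and the collar may lie in either of two places
- brick: bystander: cored red brick 215 x 102 x 65 mm with three round holes. Origin: centre of its underside
- sieve: bystander: grey plastic sieve cup, 90 mm across, 70 mm high. Origin: centre of its underside
- ruler: bystander: steel ruler 300 x 30 x 3 mm, long along its x. Origin: centre of its underside
- driver: bystander: screwdriver with a black handle, lying along its x. Origin under its length
- slip: bystander: brick slip 100 x 65 x 18 mm. Origin: centre of its underside
- weight: bystander: brass weight with a button top, 44 mm across, 56 mm high. Origin: centre of its underside
Mind the look-alikes: they are no part of the job. What is shaped like the collar but green is not meant. What is shaped like the block but pink is not meant.

How it is judged:
By the outcome, as a careful person would: the job done as asked, in the order asked, and still so for the second after the job is handed in, while the arm keeps its last pose, push and grip.
It also fails if it takes over 54 s, if anything falls off the work surface, if the arm or the gripper's body presses on something with over 40 N, if the wrist force passes 120 N, or if a joint passes its speed limit or range.

## Working session

There is one attempt and no reset: what is moved stays moved. The work goes in short steps, Python scripts to look and compute and a tool call to move; the robot and the scene stay as the last step left them, time stands still between calls to the robot, and variables do not carry over. Pictures are saved under pics/ and viewed, at most 10 in all, crops included, and the job is handed in when it is done.

Besides the shell and the picture viewer there is one more tool, called after "Request:" as name([rows], argument=value, ...), one row to a line, values as JSON. servo_tool: Moves the arm, as the interface text tells. Its arguments: {"type":"object","properties":{"rows":{"type":"array","items":{"type":"array","items":{"type":"number"}}},"grip_force":{"type":"number"}},"required":["rows"]}

```bash
mkdir -p pics; cat > h.py <<'E'
import numpy as np, cv2, pickle
from bench import arm, cams
def cap(n,save=None):
    c=cams.capture(n)
    if save:
        cv2.imwrite(f'pics/{save}.png',c['frame'][:,:,::-1]); pickle.dump(c,open(f'pics/{save}.pkl','wb'))
    return c
def load(s): return pickle.load(open(f'pics/{s}.pkl','rb'))
def ray(c,u,v):
    d=np.linalg.inv(c['mtx'])@np.array([u,v,1.]); E=np.array(c['extrinsics']); return E[:3,3],E[:3,:3]@d
def onz(c,u,v,z):
    o,d=ray(c,u,v); return o+d*(z-o[2])/d[2]
def cloud(c):
    v,u=np.mgrid[:480,:640]; K=c['mtx']; Z=c['depth']
    P=np.stack([(u-K[0,2])/K[0,0]*Z,(v-K[1,2])/K[1,1]*Z,Z],-1); E=np.array(c['extrinsics'])
    return P@E[:3,:3].T+E[:3,3]
def proj(c,p):
    E=np.linalg.inv(c['extrinsics']); q=E[:3,:3]@np.array(p,float)+E[:3,3]; q=np.array(c['mtx'])@q; return q[:2]/q[2]
def tri(c1,p1,c2,p2):
    o1,d1=ray(c1,*p1);o2,d2=ray(c2,*p2)
    s=np.linalg.lstsq(np.c_[d1,-d2],o2-o1,rcond=None)[0]; a=o1+d1*s[0];b=o2+d2*s[1]; return (a+b)/2,np.linalg.norm(a-b)
E
python3 - <<'E'
from h import *
cs=[cap(n,n+'0') for n in('scene','side','wrist')]
for c in cs: print(np.round(c['extrinsics'],2).tolist(), np.round(c['mtx'],1).tolist(), (c['depth']>0).mean())
s=arm.get_state(); print({k:np.round(v,3).tolist() for k,v in s.items()})
a=np.hstack([c['frame'] for c in cs[:2]])
E
```

```text
[[-0.47, 0.57, -0.68, 1156.63], [0.88, 0.3, -0.36, 313.57], [0.0, -0.77, -0.64, 754.71], [0.0, 0.0, 0.0, 1.0]] [[453.2, 0.0, 322.3], [0.0, 453.2, 241.3], [0.0, 0.0, 1.0]] 0.995888671875
[[-0.74, -0.32, 0.59, -290.2], [-0.67, 0.38, -0.64, 803.67], [-0.02, -0.87, -0.5, 781.82], [0.0, 0.0, 0.0, 1.0]] [[620.2, 0.0, 313.7], [0.0, 620.2, 236.8], [0.0, 0.0, 1.0]] 0.9869010416666667
[[0.39, -0.88, -0.27, 271.97], [-0.92, -0.37, -0.11, -455.42], [-0.0, 0.29, -0.96, 374.44], [0.0, 0.0, 0.0, 1.0]] [[351.9, 0.0, 324.6], [0.0, 351.9, 238.9], [0.0, 0.0, 1.0]] 0.9959212239583334
{'t': 0.15, 'joint_pos': [-1.397, 0.313, 1.498, -0.0, 1.331, -0.223], 'qd': [-0.0, 0.001, -0.001, 0.001, -0.0, 0.002], 'joint_efforts': [0.001, -41.237, -25.98, -0.0, 0.003, -0.0], 'ee_pos': [202.853, -484.035, 230.886], 'tcp_rot': [-3.141, -0.0, 0.397], 'force': [0.712, 0.014, -0.072], 'torque': [-0.005, 0.004, -0.017], 'grip_force': 0.0, 'width': 1.002}
```

View pics/scene0.png

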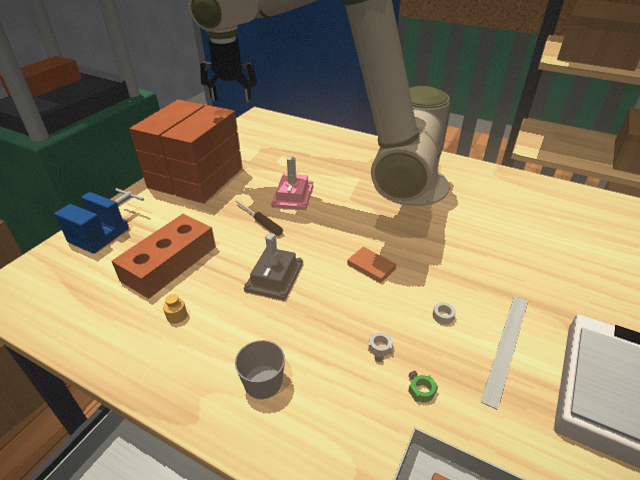

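View pics/side0.png

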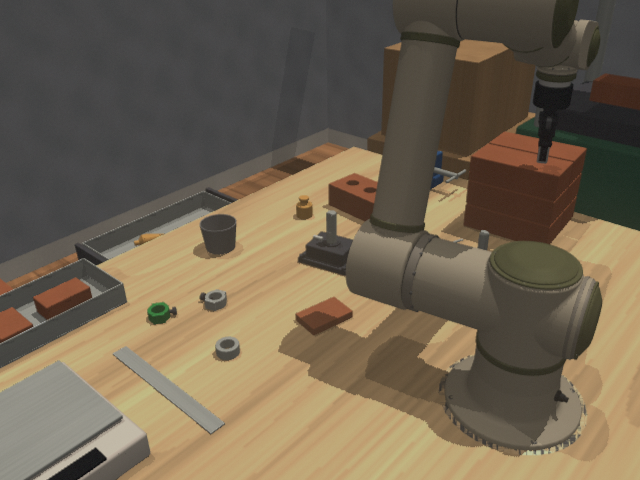

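Scene view: dark block at (273,272) with its bright ridge near (265,270), and a pink look-alike block at (292,190). There are three ring candidates: a plain grey ring at (444,313), which is the spacer; a grey ring with a screw head at (381,346), which is the collar; and a green one at (424,387), which is the look-alike. The collar is the grey one with the screw. Next I'll confirm that in one crop and measure.

```bash
python3 - <<'E'
from h import *
a=load('scene0');b=load('side0')
f=lambda c,x,y,w,h,W,H: cv2.resize(c['frame'][y:y+h,x:x+w],(W,H),interpolation=cv2.INTER_CUBIC)
im=np.vstack([np.hstack([f(a,235,225,80,60,400,300),f(a,360,300,100,75,400,300)]),np.hstack([f(b,290,205,80,60,400,300),f(b,180,280,80,60,400,300)])])
cv2.imwrite('pics/crop1.png',im[:,:,::-1])
for n,c,boxes in (('scene',a,{'shaft':(262,230,286,262),'block':(240,235,305,300),'collar':(366,330,396,364),'spacer':(430,300,458,327)}),('side',b,{'shaft':(322,208,342,240),'block':(295,208,356,272),'collar':(198,286,230,312),'spacer':(212,334,244,362)})):
    P=cloud(c)
    for k,(x0,y0,x1,y1) in boxes.items():
        p=P[y0:y1,x0:x1].reshape(-1,3); 
        if k=='shaft': q=p[(p[:,2]>95)]
        elif k=='block': q=p[(p[:,2]>42)&(p[:,2]<60)]
        else: q=p[p[:,2]>15]
        print(n,k,len(q),q.mean(0).round(1),'ext',q.min(0).round(),q.max(0).round(),'top',np.percentile(q[:,2],95).round(1))
        if k=='block':
            r=cv2.minAreaRect(q[:,:2].astype(np.float32)); print(r)
        if k=='collar':
            print(cv2.minEnclosingCircle(q[q[:,2]>20][:,:2].astype(np.float32)))
E
```

```text
scene shaft 159 [ 545.9 -138.5  122.7] ext [ 523. -159.   95.] [1157.  314.  755.] top 127.2
scene block 859 [ 542.6 -140.9   47. ] ext [ 480. -192.   42.] [ 590. -100.   59.] top 52.0
((534.697998046875, -146.02850341796875), (100.89720153808594, 76.45901489257812), 11.014025688171387)
scene collar 325 [615.6 154.5  27.8] ext [582. 127.  15.] [1157.  314.  755.] top 24.2
((869.49560546875, 231.43850708007812), 298.65228271484375)
scene spacer 243 [487.5 242.7  42.4] ext [441. 217.  15.] [1157.  314.  755.] top 25.0
side shaft 167 [491.2 -98.8 145.2] ext [-290. -159.   95.] [545. 804. 782.] top 129.3
side block 660 [ 529.8 -138.7   47.5] ext [ 477. -192.   42.] [ 587. -100.   60.] top 53.6
((533.1983642578125, -146.07130432128906), (101.18901062011719, 81.68219757080078), 12.664205551147461)
side collar 258 [594.9 160.8  29.6] ext [-290.  123.   15.] [643. 804. 782.] top 25.3
((167.0791473388672, 468.63226318359375), 566.8838500976562)
side spacer 284 [460.2 242.7  23.8] ext [-290.  216.   15.] [489. 804. 782.] top 24.8
```

View pics/crop1.png

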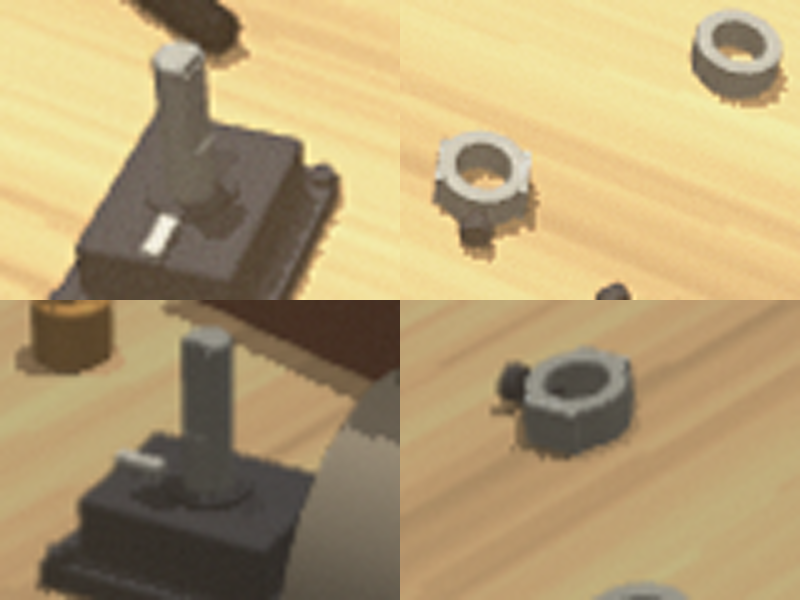

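The crop confirms it. The collar (ring with a dark screw head, scene (381,346)) differs from the plain spacer at (444,313). The block's ridge points towards the scene camera. Next I'll refine the numbers and check that the path is clear.

```bash
python3 - <<'E'
from h import *
a=load('scene0');b=load('side0')
for n,c,bs,br,bc in (('scene',a,(262,230,286,262),(258,262,275,280),(366,330,396,366)),('side',b,(322,208,342,240),(308,288-60,328,305-60),(196,286,230,312))):
    P=cloud(c);P[c['depth']<=0]=-999; F=c['frame'].astype(int)
    g=lambda B:(P[B[1]:B[3],B[0]:B[2]].reshape(-1,3),F[B[1]:B[3],B[0]:B[2]].reshape(-1,3))
    p,f=g(bs); q=p[(p[:,2]>121)&(p[:,2]<135)]; print(n,'shafttop',len(q),q.mean(0).round(1))
    p,f=g(br); q=p[(f.min(1)>(190 if n=='scene' else 120))&(p[:,2]>40)&(p[:,2]<60)]; print('ridge',len(q),q.mean(0).round(1)); 
    if len(q)>4: print(cv2.minAreaRect(q[:,:2].astype(np.float32)))
    p,f=g(bc); q=p[(p[:,2]>20)&(p[:,2]<28)]; print('collar top',len(q),cv2.minEnclosingCircle(q[:,:2].astype(np.float32)),np.median(q[:,2]))
    h=p[(f.max(1)<90)&(p[:,2]>8)&(p[:,2]<25)]; print('head?',len(h),np.median(h,0).round(1))
P=cloud(a).reshape(-1,3); m=(P[:,2]>140)&(P[:,0]>150)&(P[:,0]<800)&(P[:,1]<100)&(P[:,1]>-700)&(P[:,2]<230)
xy=P[m]; H,xe,ye=np.histogram2d(xy[:,0],xy[:,1],bins=[range(150,801,50),range(-700,101,50)])
for i,j in zip(*np.nonzero(H>3)): print(int(xe[i]),int(ye[j]),int(H[i,j]),end='; ')
E
```

```text
scene shafttop 62 [ 535.9 -146.1  125.1]
ridge 19 [ 569.2 -140.7   52. ]
((568.878173828125, -140.90235900878906), (21.92253875732422, 5.521221160888672), 14.445199012756348)
collar top 238 ((611.1318969726562, 153.8652801513672), 29.13262367248535) 22.258556690075466
head? 1 [639.9 154.8  11.5]
side shafttop 52 [ 531.9 -145.8  125.4]
ridge 16 [ 571.3 -140.    53.2]
((571.6141357421875, -142.08126831054688), (20.19990348815918, 12.25405216217041), 27.692350387573242)
collar top 157 ((608.6996459960938, 152.86151123046875), 30.116100311279297) 22.611128478827368
head? 174 [604.4 158.1  14.4]
150 -700 41; 150 -650 56; 150 -600 67; 150 -550 181; 150 -500 9; 150 50 5; 200 -700 118; 200 -650 137; 200 -600 125; 200 -550 213; 200 -500 120; 250 -700 126; 250 -650 136; 250 -600 123; 250 -550 142; 250 -500 224; 250 -50 150; 250 0 272; 250 50 675; 300 -700 125; 300 -650 142; 300 -600 147; 300 -550 160; 300 -500 251; 300 0 328; 300 50 33; 350 -700 305; 350 -650 382; 350 -600 375; 350 -550 387; 350 -500 229;
```

Request:
servo_tool([
  [85,0.05,0.25,0.15,0,0,0],
  [85,0.25,0.5,0.2,0,0,0],
  [85,0.5,0.75,0.2,0,0,0],
  [85,0.75,1,0.2,0,0,0],
  [85,1,1,0.2,0,0,0],
])

```text
t: 0.78
ee_pos: [401.9, -282.6, 272.0]
tcp_rot: [3.141, -0.0, 0.397]
force: [-0.1, -0.8, 1.1]
width: 0.997
grip_force: 0.0
```

Request:
servo_tool([
  [85,0.2,0.2,-0.05,0,0,0],
  [85,0.4,0.4,-0.15,0,0,0],
  [85,0.6,0.6,-0.25,0,0,0],
  [85,0.655,0.69,-0.28,0,0,0],
  [85,0.655,0.69,-0.28,0,0,0],
])

```text
t: 1.4
ee_pos: [532.1, -145.4, 214.5]
tcp_rot: [-3.14, 0.001, 0.399]
force: [-0.2, -1.0, 0.5]
width: 0.998
grip_force: 0.0
```

```bash
python3 - <<'E'
from h import *
c=cap('wrist','w1'); print(proj(c,[534,-146,126]))
u,v=proj(c,[545,-144,100]).astype(int); x,y=max(u-80,0),max(v-60,0)
cv2.imwrite('pics/w1c.png',cv2.resize(c['frame'][y:y+120,x:x+160],(800,600),interpolation=cv2.INTER_CUBIC)[:,:,::-1]); print(x,y)
E
```

```text
[326.19486784 241.60373188]
249 157
```

View pics/w1c.png

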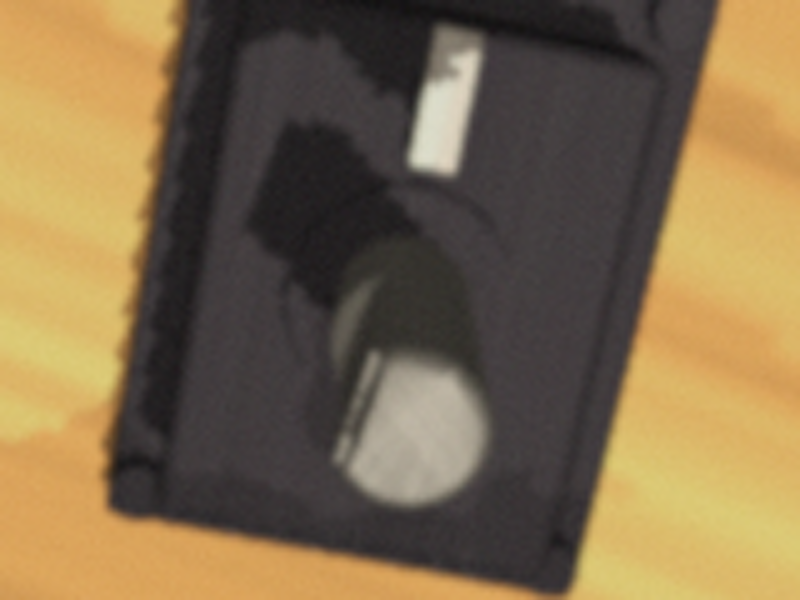

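The wrist crop shows the shaft top at about crop (418,430). The flat's edge runs from (345,462) to (375,350) on the left side. The ridge's edges are (430,28)-(408,165) and (485,40)-(458,172).

```bash
python3 - <<'E'
from h import *
c=load('w1'); pt=lambda u,v,z: onz(c,249+u/5-.4,157+v/5-.4,z)
an=lambda a,b: np.degrees(np.arctan2(*(a-b)[[1,0]]))
a,b=pt(345,462,125),pt(375,350,125); print('flat edge',a.round(1),b.round(1),'normal',an(b,a)+90,'len',np.linalg.norm(a-b))
for p,q in(((430,28),(408,165)),((485,40),(458,172))): print('ridge',an(pt(*p,52),pt(*q,52)),pt(*p,52).round(1),pt(*q,52).round(1))
for p,q in(((240,60),(165,480)),((657,75),(548,545))): print('body edge',an(pt(*p,46),pt(*q,46)),((pt(*p,46)+pt(*q,46))/2).round(1))
g=cv2.cvtColor(c['frame'],cv2.COLOR_RGB2GRAY)[215:265,305:355]; m=(g>115).astype(np.uint8)
n,l,s,ce=cv2.connectedComponentsWithStats(m); k=l[241-215,332-305]; m=(l==k).astype(np.uint8)
cn=max(cv2.findContours(m,0,1)[0],key=len)[:,0]+[305,215]
W=np.array([onz(c,u,v,126)[:2] for u,v in cn]); nrm=np.radians(102)
print(s[k])
# fit circle on points away from the flat
x=W; 
for _ in range(3):
    A=np.c_[2*x,np.ones(len(x))]; r=np.linalg.lstsq(A,(x**2).sum(1),rcond=None)[0]; cen=r[:2]; R=np.sqrt(r[2]+cen@cen)
    x=W[((W-cen)@[np.cos(nrm),np.sin(nrm)]<4)]
print('shaft top centre',cen.round(2),'R',R.round(2))
print({k:np.round(v,4).tolist() for k,v in arm.get_state().items() if k in('joint_pos','ee_pos','tcp_rot')})
P=cloud(c);q=P[225:260,318:345].reshape(-1,3);q=q[q[:,2]>122];print('depth',q.mean(0),len(q))
E
```

```text
flat edge [ 526.4 -142.7  125. ] [ 543.  -140.3  125. ] normal 98.27582385216728 len 16.749155852836036
ridge 13.993660682258694 [ 580.7 -134.3   52. ] [ 557.7 -140.1   52. ]
ridge 12.034747546309736 [ 582.5 -143.8   52. ] [ 560.  -148.6   52. ]
body edge 11.264246136277574 [ 523.5 -114.    46. ]
body edge 12.16140760358715 [ 544.5 -184.    46. ]
[ 14  14  27  29 572]
shaft top centre [ 534.1  -149.26] R 9.99
{'joint_pos': [-0.4811, 0.3842, 1.4412, -0.0002, 1.3169, 0.6919], 'ee_pos': [531.7715, -146.4747, 215.0541], 'tcp_rot': [-3.1412, 0.0006, 0.3978]}
depth [ 535.72358047 -149.04065746  127.26004362] 765
```

Request:
servo_tool([
  [85,0.0035,-0.0165,-0.15,0,0,-0.07],
  [70,0.0035,-0.0165,-0.3,0,0,-0.127],
  [60,0.0035,-0.0165,-0.45,0,0,-0.127],
  [50,0.0035,-0.0165,-0.6,0,0,-0.127],
  [40,0.0035,-0.0165,-0.65,0,0,-0.127],
  [40,0.0035,-0.0165,-0.65,0,0,-0.127],
  [40,0.0035,-0.0165,-0.65,0,0,-0.127],
], grip_force=30)

```text
t: 2.33
ee_pos: [533.0, -150.5, 86.6]
tcp_rot: [3.14, -0.002, 0.143]
force: [-0.2, -0.3, 0.2]
width: 0.472
grip_force: 0.0
```

```bash
python3 - <<'E'
from h import *
c=cap('wrist','w2'); print({k:np.round(v,4).tolist() for k,v in arm.get_state().items() if k not in('qd','joint_efforts')})
u,v=proj(c,[534,-148,110]).astype(int); x,y=max(u-120,0),max(v-90,0)
cv2.imwrite('pics/w2c.png',cv2.resize(c['frame'][y:y+180,x:x+240],(800,600),interpolation=cv2.INTER_CUBIC)[:,:,::-1]); print(x,y)
E
```

```text
{'t': 2.375, 'joint_pos': [-0.4865, 0.5272, 1.5866, -0.0, 1.0256, 0.9417], 'ee_pos': [533.0792, -150.3778, 86.5276], 'tcp_rot': [3.1403, -0.0018, 0.1426], 'force': [0.3814, -0.1071, 0.4034], 'torque': [-0.0242, 0.0125, -0.0354], 'grip_force': 0.0, 'width': 0.4701}
198 239
```

View pics/w2c.png

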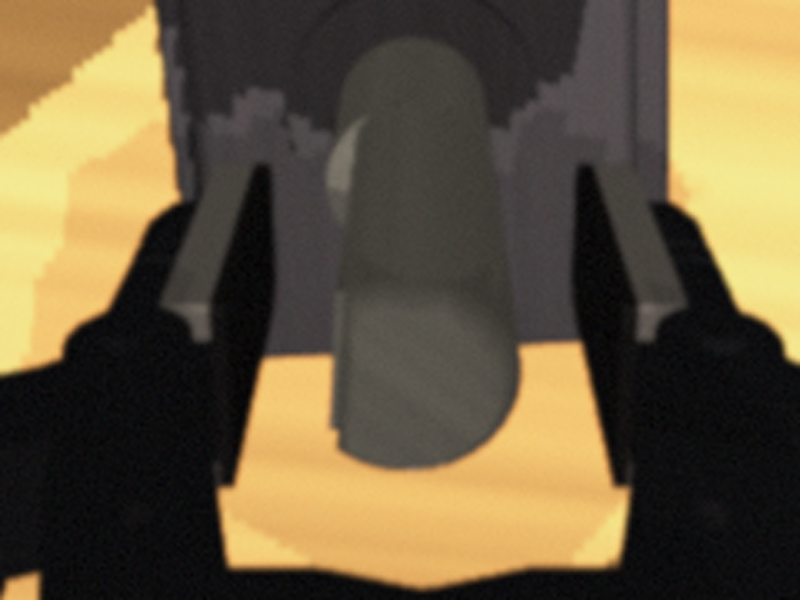

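The wrist view shows the shaft (crop x 335-520) centred between the pads (235-613), with the flat on the left and parallel to the pad. I'll close now.

Request:
servo_tool([
  [30,0,0,0,0,0,0],
  [24,0,0,0,0,0,0],
  [18,0,0,0,0,0,0],
  [15,0,0,0,0,0,0],
  [15,0,0,0,0,0,0],
  [15,0,0,0,0,0,0],
], grip_force=40)

```text
t: 3.12
ee_pos: [532.8, -150.6, 85.7]
tcp_rot: [3.14, -0.001, 0.143]
force: [-1.3, -6.1, 4.4]
width: 0.232
grip_force: 39.5
```

```bash
python3 - <<'E'
from h import *
print({k:np.round(v,4).tolist() for k,v in arm.get_state().items() if k not in('qd','joint_efforts')})
E
```

```text
{'t': 3.125, 'joint_pos': [-0.4867, 0.5283, 1.5872, -0.0007, 1.0248, 0.9418], 'ee_pos': [532.7934, -150.5528, 85.7271], 'tcp_rot': [3.1403, -0.0007, 0.1427], 'force': [-1.2734, -6.0924, 4.4124], 'torque': [-0.6335, 0.1803, -0.028], 'grip_force': 39.4698, 'width': 0.2321}
```

Opening is 19.8 mm, so the pinch is across the flat. Before turning I'll refine the pointer's direction.

```bash
python3 - <<'E'
from h import *
def lin(P):
    P=np.array(P); 
    for _ in range(4):
        vx,vy,x0,y0=cv2.fitLine(P.astype(np.float32),cv2.DIST_HUBER,0,.01,.01).ravel(); d=abs((P-[x0,y0])@[-vy,vx]); P=P[d<max(.7,2*np.median(d))]
    if vx<0: vx,vy=-vx,-vy
    return np.degrees(np.arctan2(vy,vx)).round(2),(round(float(x0),1),round(float(y0),1)),len(P),np.median(d).round(2)
c=load('w1'); F=c['frame'].astype(int); wood=(F[:,:,0]-F[:,:,2]>45)
R=[];L=[]
for v in range(160,268):
    r=wood[v,330:420]; j=np.argmax(r)+330
    if wood[v,j:j+5].all(): R.append(onz(c,j-.5,v,14)[:2])
print('right foot edge',lin(R))
g=cv2.cvtColor(c['frame'],cv2.COLOR_RGB2GRAY); m=(g[155:195,325:350]>110).astype(np.uint8)
# ridge edges by subpixel gradient
gg=cv2.GaussianBlur(g,(3,3),0).astype(float)
A=[];B=[]
for v in range(173,189):
    d=np.diff(gg[v,322:352]); 
    A.append(onz(c,322+np.argmax(d)+.5,v,52)[:2]); B.append(onz(c,322+np.argmin(d)+.5,v,52)[:2])
print('ridge',lin(A),lin(B))
for s in('scene0','side0'):
    c=load(s);P=cloud(c);P[c['depth']<=0]=-999
    q=P[(P[:,:,2]>43)&(P[:,:,2]<49.5)&(abs(P[:,:,0]-534)<70)&(abs(P[:,:,1]+147)<60)]
    H=cv2.convexHull(q[:,:2].astype(np.float32))[:,0]
    print(s,cv2.minAreaRect(q[:,:2].astype(np.float32)))
    q=P[(P[:,:,2]>9)&(P[:,:,2]<17)&(abs(P[:,:,0]-534)<85)&(abs(P[:,:,1]+147)<75)]; print('foot',cv2.minAreaRect(q[:,:2].astype(np.float32)))
E
```

```text
right foot edge (np.float32(11.49), (553.8, -195.1), 108, np.float64(0.24))
ridge (np.float32(11.27), (565.5, -138.3), 16, np.float64(0.21)) (np.float32(11.01), (569.0, -146.4), 16, np.float64(0.19))
scene0 ((534.697998046875, -146.02850341796875), (100.89720153808594, 76.45901489257812), 11.014025688171387)
foot ((534.6080932617188, -146.19802856445312), (133.68309020996094, 100.48652648925781), 11.803181648254395)
side0 ((533.2215576171875, -146.17453002929688), (101.18901062011719, 81.47061157226562), 12.664205551147461)
foot ((526.4575805664062, -111.51429748535156), (131.9151611328125, 35.63836669921875), 9.284608840942383)
```

Request:
servo_tool([
  [15,-0.0015,0.001,0,0,0,-0.065],
  [15,-0.003,0.002,0,0,0,-0.13],
  [15,-0.004,0.0035,0,0,0,-0.195],
  [15,-0.0045,0.0045,0,0,0,-0.262],
  [15,-0.0045,0.0045,0,0,0,-0.262],
])

```text
t: 3.75
ee_pos: [532.0, -149.6, 85.7]
tcp_rot: [3.141, -0.001, -0.381]
force: [-0.2, -5.8, 4.4]
width: 0.228
grip_force: 40.2
```

Request:
servo_tool([
  [15,-0.001,0.0015,0,0,0,-0.065],
  [15,-0.0015,0.003,0,0,0,-0.13],
  [15,-0.002,0.0045,0,0,0,-0.195],
  [15,-0.002,0.006,0,0,0,-0.262],
  [15,-0.0015,0.0075,0,0,0,-0.33],
  [15,-0.001,0.009,0,0,0,-0.39],
  [15,-0.0005,0.0105,0,0,0,-0.45],
  [15,-0.0005,0.0115,0,0,0,-0.4955],
  [15,-0.0005,0.0115,0,0,0,-0.4955],
  [15,-0.0005,0.0115,0,0,0,-0.4955],
])

```text
t: 5.0
ee_pos: [532.1, -147.2, 85.8]
tcp_rot: [-3.14, -0.001, -1.37]
force: [1.5, -4.6, 3.1]
width: 0.226
grip_force: 40.0
```

```bash
python3 - <<'E'
from h import *
print({k:np.round(v,4).tolist() for k,v in arm.get_state().items() if k not in('qd','joint_efforts')})
c=cap('wrist','w3'); cap('scene','s3')
cv2.imwrite('pics/w3c.png',cv2.resize(c['frame'][150:450,120:520],(800,600))[:,:,::-1])
E
```

```text
{'t': 5.0, 'joint_pos': [-0.4821, 0.525, 1.5927, -0.0003, 1.0219, 2.4588], 'ee_pos': [532.1211, -147.2428, 85.7507], 'tcp_rot': [-3.1402, -0.0015, -1.37], 'force': [1.4512, -4.5857, 3.0675], 'torque': [-0.7294, -0.1527, -0.0681], 'grip_force': 40.0, 'width': 0.2255}
```

Pinch confirmed at 19.3 mm. Tool yaw is -1.370, so the flat faces 11.5° and the pointer 11.4°. Now release, rise and go to view the collar.

Request:
servo_tool([
  [40,0,0,0,0,0,0],
  [85,0,0,0,0,0,0],
  [85,0,0,0.05,0,0,0],
  [85,0,0,0.25,0,0,0],
  [85,0,0,0.5,0,0,0.05],
  [85,0.05,0.15,0.575,0,0,0.14],
  [85,0.1,0.4,0.575,0,0,0.23],
  [85,0.15,0.7,0.575,0,0,0.32],
  [85,0.2,1,0.575,0,0,0.41],
])

```text
t: 6.22
ee_pos: [571.6, 55.2, 201.1]
tcp_rot: [-3.141, -0.001, -0.546]
force: [1.3, -0.9, -0.3]
width: 0.995
grip_force: 0.0
```

Request:
servo_tool([
  [85,0.05,0.2,0,0,0,0.09],
  [85,0.1,0.35,0,0,0,0.18],
  [85,0.15,0.45,0,0,0,0.27],
  [85,0.15,0.48,0,0,0,0.36],
  [85,0.15,0.48,0,0,0,0.42],
  [85,0.15,0.48,0,0,0,0.42],
])

```text
t: 6.98
ee_pos: [601.5, 149.5, 200.8]
tcp_rot: [-3.141, -0.0, 0.287]
force: [0.6, 0.5, 0.1]
width: 0.993
grip_force: 0.0
```

```bash
python3 - <<'E'
from h import *
c=cap('wrist','w4')
print({k:np.round(v,4).tolist() for k,v in arm.get_state().items() if k not in('qd','joint_efforts')})
u,v=proj(c,[615,153,20]).astype(int); x,y=max(u-80,0),max(v-60,0); print(x,y)
s=load('s3'); t=cap('scene','s4')
im=np.hstack([cv2.resize(c['frame'][y:y+120,x:x+160],(480,360),interpolation=cv2.INTER_CUBIC),cv2.resize(t['frame'][225:285,245:297],(312,360),interpolation=cv2.INTER_CUBIC)])
cv2.imwrite('pics/w4c.png',im[:,:,::-1])
E
```

```text
{'t': 7.025, 'joint_pos': [0.0545, 0.5458, 1.2334, 0.0001, 1.3621, 1.3397], 'ee_pos': [601.4746, 149.3241, 200.7055], 'tcp_rot': [-3.1416, -0.0002, 0.2856], 'force': [0.2869, 0.4062, -0.4531], 'torque': [0.0178, 0.0278, -0.0271], 'grip_force': 0.0, 'width': 0.9994}
244 139
```

View pics/w4c.png

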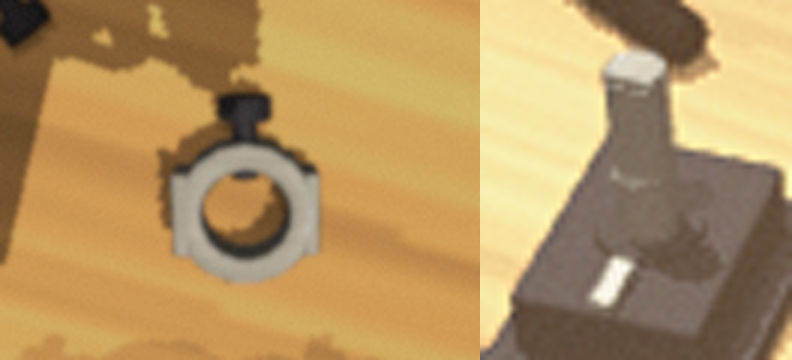

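The wrist view shows the collar ring at about crop (246,212) with its screw head up at (243,105). The scene crop shows the flat facing the pointer's side. Next, measure the collar.

```bash
python3 - <<'E'
from h import *
c=load('w4'); F=c['frame'].astype(int); x0,y0=244,139; S=F[y0:y0+120,x0:x0+160]
g=S.mean(2); m=((g>120)&(S[:,:,0]-S[:,:,2]<35)).astype(np.uint8)
n,l,s,ce=cv2.connectedComponentsWithStats(m); k=1+np.argmax(s[1:,4]); m=(l==k).astype(np.uint8); print(s[k])
cs,h=cv2.findContours(m,cv2.RETR_CCOMP,cv2.CHAIN_APPROX_NONE); cs=sorted(cs,key=cv2.contourArea)[::-1]
W=lambda C,z:np.array([onz(c,u+x0,v+y0,z)[:2] for u,v in C[:,0]])
o=W(cs[0],22); print('outer ellipse',cv2.fitEllipse(o.astype(np.float32)),'rect',cv2.minAreaRect(o.astype(np.float32)))
if len(cs)>1: i=W(cs[1],22); print('inner',cv2.fitEllipse(i.astype(np.float32)))
# flats: leftmost / rightmost columns of rows
L=[];R=[]
for v in range(int(s[k][1]),int(s[k][1]+s[k][3])):
    u=np.nonzero(m[v])[0]; L.append((u[0],v)); R.append((u[-1],v))
for E,sg in((L,1),(R,-1)):
    E=np.array(E); ex=E[:,0].min() if sg==1 else E[:,0].max(); q=E[abs(E[:,0]-ex)<=1]
    w=np.array([onz(c,u+x0-.5*sg,v+y0,22)[:2] for u,v in q]); vx,vy,px,py=cv2.fitLine(w.astype(np.float32),2,0,.01,.01).ravel(); print('flat',np.degrees(np.arctan(vy/vx)),px,py,len(w))
d=(g<60).astype(np.uint8); d[50:]=0; d[:28]=0; d[:,:68]=0; d[:,95:]=0
yy,xx=np.nonzero(d); hd=onz(c,xx.mean()+x0,yy.mean()+y0,11); print('dark head/neck centroid',hd,len(yy))
rows=[(np.nonzero(d[v])[0].mean(),v) for v in range(30,48) if d[v].sum()>4]; w=np.array([onz(c,u+x0,v+y0,11)[:2] for u,v in rows]); print('screw axis',w[0],w[-1],np.degrees(np.arctan2(*(w[0]-w[-1])[::-1])))
for q in('scene0','side0'):
    d=load(q);P=cloud(d);P[d['depth']<=0]=-999; p=P[(P[:,:,2]>20)&(P[:,:,2]<25)&(np.hypot(P[:,:,0]-611,P[:,:,1]-153)<30)]; print(q,cv2.minAreaRect(p[:,:2].astype(np.float32)),np.median(p[:,2]))
P=cloud(c)[y0:y0+120,x0:x0+160][m>0]; print('w depth top',np.median(P,0))
E
```

```text
[ 57  49  49  44 992]
outer ellipse ((605.8909912109375, 149.5764617919922), (41.00510025024414, 46.38967514038086), 16.422842025756836) rect ((605.8726806640625, 149.8404541015625), (41.194000244140625, 44.59867477416992), 17.57444190979004)
inner ((605.556396484375, 149.34957885742188), (29.525428771972656, 29.974702835083008), 127.4834213256836)
flat 17.41397 600.2486 171.41699 23
flat 17.17403 612.5943 128.20166 26
dark head/neck centroid [633.2031242  158.44800671  11.        ] 232
screw axis [639.90813618 160.48128656] [625.69348795 155.80237134] 18.21955568815569
scene0 ((606.9749755859375, 153.3139190673828), (51.70737838745117, 48.11399459838867), 58.04872131347656) 22.235777869764036
side0 ((606.4636840820312, 150.99227905273438), (48.700645446777344, 48.67694091796875), 67.12980651855469) 22.549974541571487
w depth top [607.27078982 150.44316183  22.9325253 ]
```

Request:
servo_tool([
  [85,0.024,0.0055,-0.25,0,0,0.009],
  [85,0.024,0.0055,-0.5,0,0,0.009],
  [85,0.024,0.0055,-0.75,0,0,0.009],
  [80,0.024,0.0055,-0.9,0,0,0.009],
  [70,0.024,0.0055,-0.96,0,0,0.009],
  [65,0.024,0.0055,-0.998,0,0,0.009],
  [62,0.024,0.0055,-0.998,0,0,0.009],
  [62,0.024,0.0055,-0.998,0,0,0.009],
], grip_force=40)

```text
t: 8.07
ee_pos: [606.9, 150.4, 1.8]
tcp_rot: [3.141, -0.002, 0.306]
force: [-0.5, -0.4, 0.6]
width: 0.723
grip_force: 0.0
```

Request:
servo_tool([
  [55,0,0,0,0,0,0],
  [50,0,0,0,0,0,0],
  [46,0,0,0,0,0,0],
  [40,0,0,0,0,0,0],
  [40,0,0,0,0,0,0],
])

```text
t: 8.7
ee_pos: [606.6, 150.3, 1.2]
tcp_rot: [3.141, -0.001, 0.306]
force: [-0.7, -0.9, 5.4]
width: 0.534
grip_force: 42.4
```

```bash
python3 - <<'E'
from h import *
print({k:np.round(v,4).tolist() for k,v in arm.get_state().items() if k not in('qd','joint_efforts')})
c=cap('wrist','w5')
cv2.imwrite('pics/w5c.png',cv2.resize(c['frame'][180:480,120:520],(800,600))[:,:,::-1])
E
```

```text
{'t': 8.7, 'joint_pos': [0.0557, 0.7788, 1.3938, -0.0001, 0.9683, 1.3208], 'ee_pos': [606.6313, 150.2959, 1.2243], 'tcp_rot': [3.1413, -0.0007, 0.3058], 'force': [-0.678, -0.8917, 5.3689], 'torque': [-0.1253, 0.1624, 0.0014], 'grip_force': 42.3625, 'width': 0.5336}
```

View pics/w5c.png

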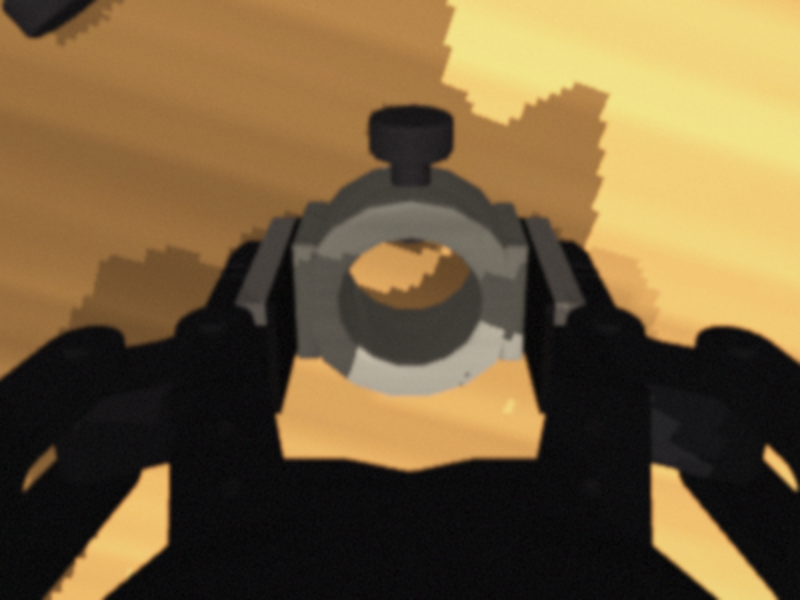

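The collar is gripped at 45.6 mm. The hole rim is at crop x 340-482, y 238-364, with the screw pointing up along tool +x. Now compute the hole's offset from the TCP.

```bash
python3 - <<'E'
from h import *
c=load('w5'); T=np.array([606.63,150.30]); y=.3058; t=np.array([np.cos(y),np.sin(y)]); n=np.array([-t[1],t[0]])
f=lambda u,v,z:onz(c,120+u/2-.25,180+v/2-.25,z)[:2]
ps=[f(340,301,22),f(482,301,22),f(411,239,22),f(411,364,22)]
for p in ps: print(((p-T)@t).round(2),((p-T)@n).round(2))
hd=f(411,105,19.5); print('head outer edge top',((hd-T)@t).round(2),((hd-T)@n).round(2))
# same check with known shaft top in w2, axis (534.35,-148.3): predicted px of rim vs seen
d=load('w2'); T2=np.array([533.08,-150.38]); y=.1426; t=np.array([np.cos(y),np.sin(y)]); n=np.array([-t[1],t[0]]); A=np.array([534.35,-148.3])
print('true axis in tool',(A-T2)@t,(A-T2)@n)
for u,v in((430,468),(520,375),(335,375)): 
    p=onz(d,198+u*.3,239+v*.3,124)[:2]; print('seen',((p-T2)@t).round(2),((p-T2)@n).round(2))
E
```

```text
-0.74 13.61
-0.78 -14.57
12.82 -0.48
-15.39 -0.48
head outer edge top 38.96 -0.5
true axis in tool 1.5527130732365904 1.8783988160665108
seen -10.66 -1.13
seen 0.95 -10.57
seen 1.0 8.87
```

Request:
servo_tool([
  [40,0,0,0,0,0,0],
  [40,0,0,0.05,0,0,0],
  [40,0,0,0.25,0,0,0],
  [40,0,0,0.5,0,0,0],
  [40,0,0,0.75,0,0,0],
  [40,-0.05,-0.15,0.84,0,0,-0.01],
  [40,-0.11,-0.4,0.84,0,0,-0.02],
  [40,-0.18,-0.7,0.84,0,0,-0.04],
  [40,-0.25,-1,0.84,0,0,-0.0527],
], grip_force=80)

```text
t: 9.88
ee_pos: [555.4, -51.1, 168.7]
tcp_rot: [-3.141, 0.0, 0.2]
force: [0.8, -0.5, -2.9]
width: 0.519
grip_force: 82.3
```

Request:
servo_tool([
  [40,-0.04,-0.2,0,0,0,0],
  [40,-0.08,-0.4,0,0,0,0],
  [40,-0.107,-0.492,0,0,0,0],
  [40,-0.107,-0.492,0,0,0,0],
  [40,-0.107,-0.492,0,0,0,0],
  [40,-0.107,-0.492,0,0,0,0],
])

```text
t: 10.62
ee_pos: [535.2, -146.9, 168.7]
tcp_rot: [-3.141, -0.0, 0.202]
force: [-0.1, 0.1, -2.1]
width: 0.518
grip_force: 82.4
```

```bash
python3 - <<'E'
from h import *
print({k:np.round(v,4).tolist() for k,v in arm.get_state().items() if k not in('qd','joint_efforts')})
c=cap('wrist','w6')
cv2.imwrite('pics/w6c.png',cv2.resize(c['frame'][180:480,120:520],(800,600))[:,:,::-1])
print('shaft rim px crop', [((proj(c,[534.35+12*np.cos(a),-148.3+12*np.sin(a),123.5])-[120,180])*2).round() for a in np.array([0,1,2,3])*np.pi/2+.2])
E
```

```text
{'t': 10.625, 'joint_pos': [-0.4792, 0.4327, 1.4959, 0.0002, 1.2131, 0.8897], 'ee_pos': [535.1825, -146.9481, 168.7176], 'tcp_rot': [-3.1414, -0.0, 0.2019], 'force': [-0.1307, 0.1463, -2.0746], 'torque': [0.018, 0.0193, 0.0658], 'grip_force': 82.4034, 'width': 0.5176}
shaft rim px crop [array([412., 138.]), array([371., 178.]), array([412., 216.]), array([454., 178.])]
```

View pics/w6c.png

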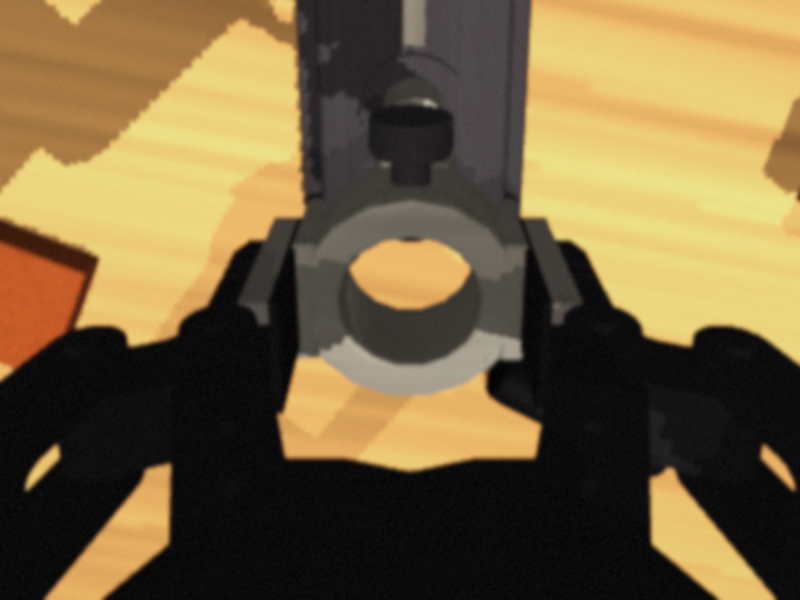

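The collar hasn't shifted in the grip (hole at crop (411,301)). The screw lies in line with the pointer ridge at x≈415. I'll correct y and come down to just above the shaft.

Request:
servo_tool([
  [40,0.001,-0.006,-0.1,0,0,0],
  [40,0.001,-0.006,-0.188,0,0,0],
  [40,0.001,-0.006,-0.188,0,0,0],
  [40,0.001,-0.006,-0.188,0,0,0],
  [40,0.001,-0.006,-0.188,0,0,0],
])

```text
t: 11.3
ee_pos: [535.5, -149.3, 131.9]
tcp_rot: [3.141, -0.001, 0.201]
force: [0.1, 0.4, -1.7]
width: 0.514
grip_force: 82.3
```

```bash
python3 - <<'E'
from h import *
for i in range(2):
    print({k:np.round(v,4).tolist() for k,v in arm.get_state().items() if k not in('qd','joint_efforts')})
    if i==0: c=cap('wrist','w7')
cv2.imwrite('pics/w7c.png',cv2.resize(c['frame'][200:400,190:457],(800,600))[:,:,::-1])
E
```

```text
{'t': 11.3, 'joint_pos': [-0.4826, 0.4738, 1.537, 0.0, 1.1293, 0.8876], 'ee_pos': [535.5456, -149.2822, 131.9321], 'tcp_rot': [3.1407, -0.0011, 0.2006], 'force': [0.1291, 0.4171, -1.7051], 'torque': [-0.0058, 0.0318, 0.0111], 'grip_force': 82.3072, 'width': 0.5136}
{'t': 11.35, 'joint_pos': [-0.4827, 0.4739, 1.5372, 0.0, 1.1292, 0.8876], 'ee_pos': [535.4395, -149.3061, 131.7906], 'tcp_rot': [3.1408, -0.0009, 0.2005], 'force': [0.2643, -0.3478, -2.4652], 'torque': [-0.0352, 0.0546, -0.0676], 'grip_force': 82.3067, 'width': 0.5167}
```

View pics/w7c.png

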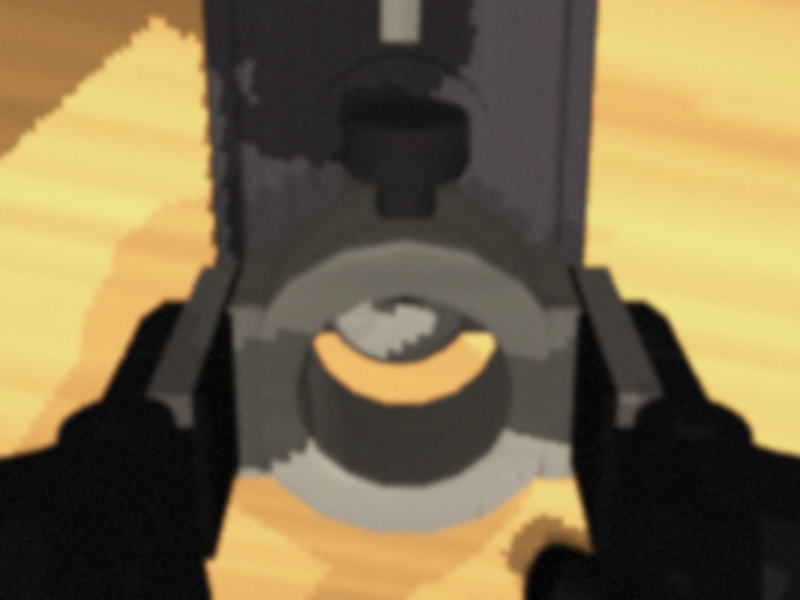

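The hole (rim centre x≈405) is over the shaft top (centre x≈400, ridge x≈400). I'll shift +y by about 1 mm.

Request:
servo_tool([
  [40,0,0.005,0,0,0,0],
  [40,0,0.005,0,0,0,0],
  [40,0,0.005,0,0,0,0],
])

```text
t: 11.72
ee_pos: [535.1, -148.3, 131.1]
tcp_rot: [3.142, 0.0, 0.2]
force: [0.6, 0.0, -2.9]
width: 0.521
grip_force: 82.3
```

```bash
python3 - <<'E'
from h import *
c=load('w7'); T=np.array([535.49,-149.29]); y=.2005; t=np.array([np.cos(y),np.sin(y)]); n=np.array([-t[1],t[0]])
f=lambda u,v,z:onz(c,190+u/3-.33,200+v/3-.33,z)[:2]
for nm,u,v,z in(('hole bottom rim',405,403,130.5),('hole top rim back',405,487,152.5),('hole top rim front',405,242,152.5),('shaft outline',395,362,125),('ridge L',380,42,52),('ridge R',420,42,52)):
    p=f(u,v,z)-T; print(nm,(p@t).round(2),(p@n).round(2))
a=np.array([534.35,-148.3])-T; print('axis in tool',a@t,a@n)
print({k:np.round(v,4).tolist() for k,v in arm.get_state().items() if k in('ee_pos','tcp_rot','force')})
E
```

```text
hole bottom rim -16.32 -0.26
hole top rim back -15.59 -0.22
hole top rim front 20.7 -0.24
shaft outline -12.27 1.33
ridge L 23.6 4.98
ridge R 23.59 -3.69
axis in tool -0.9199947717280879 1.1972090961870088
{'ee_pos': [535.1405, -148.2505, 131.1199], 'tcp_rot': [3.1416, 0.0, 0.2004], 'force': [0.6222, 0.0117, -2.8716]}
```

Request:
servo_tool([
  [40,0.0035,0.001,0,0,0,0],
  [40,0.0035,0.001,-0.015,0,0,0],
  [40,0.0035,0.001,-0.025,0,0,0],
  [40,0.0035,0.001,-0.035,0,0,0],
  [40,0.0035,0.001,-0.045,0,0,0],
  [40,0.0035,0.001,-0.045,0,0,0],
])

```text
t: 12.48
ee_pos: [535.8, -148.0, 121.9]
tcp_rot: [-3.141, 0.0, 0.2]
force: [0.1, 0.1, -2.4]
width: 0.519
grip_force: 82.3
```

Request:
servo_tool([
  [40,0,0,-0.012,0,0,0],
  [40,0,0,-0.024,0,0,0],
  [40,0,0,-0.036,0,0,0],
  [40,0,0,-0.048,0,0,0],
  [40,0,0,-0.06,0,0,0],
  [40,0,0,-0.06,0,0,0],
])

```text
t: 13.22
ee_pos: [535.8, -148.0, 109.9]
tcp_rot: [-3.141, 0.0, 0.2]
force: [-0.2, -0.6, -2.1]
width: 0.517
grip_force: 82.3
```

Request:
servo_tool([
  [40,0,0,-0.02,0,0,0],
  [40,0,0,-0.04,0,0,0],
  [40,0,0,-0.06,0,0,0],
  [40,0,0,-0.075,0,0,0],
  [40,0,0,-0.0885,0,0,0],
  [40,0,0,-0.0885,0,0,0],
  [40,0,0,-0.0885,0,0,0],
])

```text
t: 14.1
ee_pos: [535.9, -148.1, 92.5]
tcp_rot: [3.142, -0.0, 0.2]
force: [0.6, -0.4, -2.7]
width: 0.518
grip_force: 82.3
```

Request:
servo_tool([
  [40,-0.0035,-0.0007,0,0,0,0],
  [40,-0.007,-0.0014,0,0,0,0],
  [40,-0.007,-0.0014,0,0,0,0],
  [40,-0.007,-0.0014,0,0,0,0],
])

```text
t: 14.6
ee_pos: [534.5, -148.3, 92.4]
tcp_rot: [3.142, -0.0, 0.2]
force: [-0.6, -0.3, -2.4]
width: 0.516
grip_force: 82.3
```

Request:
servo_tool([
  [40,-0.002,-0.0004,0,0,0,0],
  [40,-0.002,-0.0004,0,0,0,0],
  [40,-0.002,-0.0004,0,0,0,0],
])

```text
t: 14.98
ee_pos: [534.0, -148.4, 92.4]
tcp_rot: [-3.142, 0.0, 0.2]
force: [-0.3, -0.5, -2.8]
width: 0.516
grip_force: 82.3
```

Request:
servo_tool([
  [40,-0.002,-0.0004,0,0,0,0],
  [40,-0.002,-0.0004,0,0,0,0],
  [40,-0.002,-0.0004,0,0,0,0],
])

```text
t: 15.35
ee_pos: [533.7, -148.5, 92.4]
tcp_rot: [3.142, -0.0, 0.2]
force: [0.3, -0.6, -2.6]
width: 0.518
grip_force: 82.3
```

Request:
servo_tool([
  [40,-0.0015,-0.0003,0,0,0,0],
  [40,-0.0015,-0.0003,0,0,0,0],
  [40,-0.0015,-0.0003,0,0,0,0],
])

```text
t: 15.72
ee_pos: [533.5, -148.5, 92.4]
tcp_rot: [3.141, -0.0, 0.2]
force: [0.9, 0.2, -2.8]
width: 0.526
grip_force: 82.3
```

Request:
servo_tool([
  [40,-0.0015,-0.0003,0,0,0,0],
  [40,-0.0015,-0.0003,0,0,0,0],
  [40,-0.0015,-0.0003,0,0,0,0],
])

```text
t: 16.1
ee_pos: [533.3, -148.6, 92.5]
tcp_rot: [3.141, -0.001, 0.2]
force: [3.4, 1.4, -3.7]
width: 0.521
grip_force: 82.3
```

Request:
servo_tool([
  [40,-0.0015,-0.0003,0,0,0,0],
  [40,-0.0015,-0.0003,0,0,0,0],
  [40,-0.0015,-0.0003,0,0,0,0],
])

```text
t: 16.48
ee_pos: [533.3, -148.6, 92.5]
tcp_rot: [3.141, -0.001, 0.2]
force: [6.4, 1.4, -4.6]
width: 0.522
grip_force: 82.2
```

Request:
servo_tool([
  [40,0.0006,0.0001,0,0,0,0],
  [40,0.0006,0.0001,0,0,0,0],
  [40,0.0006,0.0001,0,0,0,0],
])

```text
t: 16.85
ee_pos: [533.3, -148.6, 92.5]
tcp_rot: [3.141, -0.001, 0.2]
force: [5.3, 1.4, -4.1]
width: 0.519
grip_force: 82.2
```

```bash
python3 - <<'E'
from h import *
f=[]
for i in range(6):
    c=cap(('scene','wrist','side')[i%3],f'f{i}'); s=arm.get_state(); f.append(np.r_[s['force'],s['torque']])
print(np.mean(f,0).round(2),np.std(f,0).round(2)); print({k:np.round(v,4).tolist() for k,v in s.items() if k in('ee_pos','tcp_rot','t','width')})
A=load('f0')['frame'];B=load('f1')['frame'];D=load('f2')['frame']
u,v=proj(load('f2'),[536,-147,95]).astype(int); p=proj(load('f0'),[536,-147,90]).astype(int)
r=lambda i,x,y,w,h,W,H:cv2.resize(i[max(y,0):y+h,max(x,0):x+w],(W,H),interpolation=cv2.INTER_CUBIC)
im=np.hstack([r(A,p[0]-40,p[1]-45,80,90,400,450),r(B,190,200,267,300,400,450)])
cv2.imwrite('pics/fin.png',im[:,:,::-1])
E
```

```text
[ 5.68  1.86 -4.37  0.23 -0.87 -0.01] [0.21 0.25 0.55 0.02 0.02 0.02]
{'t': 17.15, 'ee_pos': [533.2815, -148.5923, 92.4496], 'tcp_rot': [3.1414, -0.0011, 0.2003], 'width': 0.519}
```

View pics/fin.png

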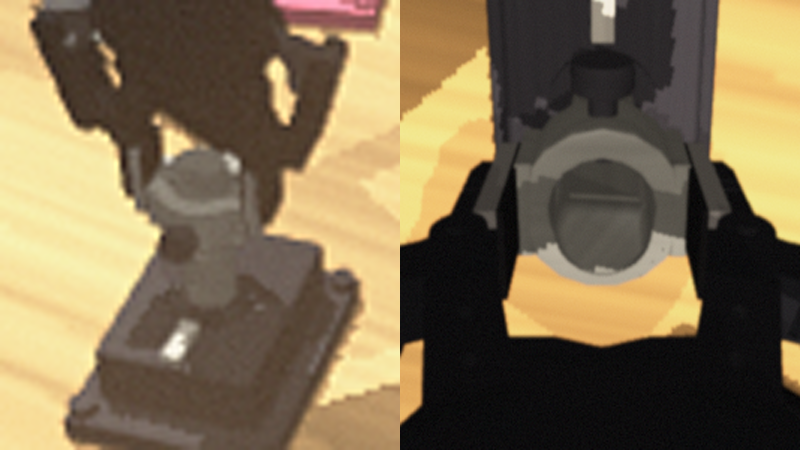

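The flat faces the screw and both line up with the pointer ridge. Contact force is about 5.9 N, so I'll trim it slightly and hand in.

Request:
servo_tool([
  [40,0.0004,0.0001,0,0,0,0],
  [40,0.0004,0.0001,0,0,0,0],
  [40,0.0004,0.0001,0,0,0,0],
  [40,0.0004,0.0001,0,0,0,0],
])

```text
t: 17.65
ee_pos: [533.3, -148.6, 92.4]
tcp_rot: [3.141, -0.001, 0.2]
force: [5.7, 1.4, -4.4]
width: 0.519
grip_force: 82.2
```

```bash
python3 - <<'E'
from h import *
f=[]
for i in range(5): cap('side'); f.append(arm.get_state()['force'])
m=np.mean(f,0); n=m[0]*.98+m[1]*.2; print(m.round(2),n)
if 4<n<6.2: print(arm.job_done())
E
```

```text
[ 5.2   1.17 -4.13] 5.3326594938039
the job is handed in; nothing more can be done
None
```

Job handed in: I turned the shaft by the pinch until its flat faced the pointer (to within about a degree, by my measurements), and the gripper still holds the collar level over it, screw about halfway down the flat and pressed on with about 5.3 N.

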